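# Jack up the lathe's tailstock end and hold it

## Task

Set the little blue lever jack with its saddle squarely under the marked lift point, the yellow lug with the red dot on the tailstock end of the lathe, then pump its handle fully down so that this end of the lathe comes up off the bench. The jack has no catch, so finish while still holding the handle right down, with the lathe's weight on the jack and the jack flat on the bench, so that I can slip a new levelling foot under. Do not shove the lathe along the bench, do not touch it at the end, and leave the other things on the bench where they are.

Things in the scene. Friction and masses are not known exactly. Their poses are not given: they have to be found in the camera images.
- jack: Blue quick-lift lever jack, loose, 0.9 kg. Origin on its underside, +x towards the saddle, +z up. Aluminium base plate 205 x 90 x 6 mm (x = -100 to +105 mm). On it two upright blue cheek plates, parallel to x, 46 mm over their outer faces, x = -55 to +45 mm, top edge 76 mm up. The lever turns between them: short lift arm with saddle ahead, long handle behind, sprung up, no catch.
- jack_carry (a point): Where to grip the jack across its cheek plates (46 mm) to carry or slide it: its balance point, x = -15 mm, z = 58 mm in the jack's frame, 18 mm below the plates' top edge. The handle tube (20 mm thick) rises backward above it: its upper side is 85 mm above the bench here and 105 mm at 45 mm farther back.
- jack_pivot (a point): Axis of the jack's lever, midway between the cheek plates: x = +20 mm, z = 58 mm in the jack's frame.
- saddle (a point): Centre of the top of the jack's saddle, a black rubber-faced disc 38 mm across on the end of the lift arm, kept level by a link. With the handle up it is at x = +89 mm, z = 59 mm in the jack's frame; with the handle fully down it has risen 28 mm, straight up within 2 mm.
- handle_grip (a point): Point on the handle's axis in the middle of its black rubber grip (28 mm thick, 105 mm long, along the handle). It swings about the pivot at a radius of 250 mm: handle up it is at x = -208 mm, z = 160 mm in the jack's frame (handle sloping at 0.42 rad), fully down at x = -230 mm, z = 58 mm (handle level).
- jack_handle (a joint): Angle of the jack's handle: 0 = up (where its spring returns it), 0.42 rad = fully down, at its lower stop. At the grip it takes about 2 N until the saddle meets the pad (near 0.13 rad), then about 8 to 12 N; let go, it comes up again and the lathe sinks.
- lathe: Grey modelmaker's lathe, 490 x 200 x 205 mm, 8.5 to 11.5 kg, loose on four rubber feet. Origin at bench level right below the lift point; +x points out of the tailstock end, away from the lathe, which lies along -x. Base plate and bed end at x = -35 mm; from there the yellow lift lug sticks out to x = +25 mm, 46 mm wide, top 85 mm up. The tailstock's top, 170 mm up, ends at x = -50 mm.
- lift_pad (a point): The lift point: centre of the round black pad (40 mm across) on the underside of the yellow lug, facing down, 68 mm above the bench, directly below the red dot on the lug's top. The lowered saddle passes under it with 9 mm to spare.
- tail_feet (a point): Midpoint between the undersides of the two feet at the tailstock end, 70 mm from the lift point along the lathe's -x; height 0 at the start, about 15 mm with the handle fully down; the lathe tips about its headstock feet, 440 mm from the lift point.
- levelling_foot: Black rubber levelling foot, 42 mm across, 14 mm high, loose on the bench; origin in the middle of its underside. Not to be moved.
- paint_pot: Small paint pot with red cap, 36 mm across, 42 mm high; origin in the middle of its underside. Not to be moved.
- glue_bottle: Small glue bottle with yellow cap, 32 mm across, 75 mm high; origin in the middle of its underside. Not to be moved.
- chuck_key: Steel T-shaped chuck key lying flat, 75 x 62 x 10 mm; origin on the bench in its middle. Not to be moved.

How it is judged (in metres and radians):
On the way, in this order (a step that is already met when the one before it is completed fails the run):
1. the jack stands flat on the bench with its saddle under the lift pad, handle still up, lathe still on its feet (horizontal distance between saddle and lift_pad below 0.014 m and height (world z) of each of jack, tail_feet below 0.003 m and angle between jack's own z axis and vertical below 0.06 rad and value of joint jack_handle below 0.08 rad), for 0.2 s.
2. the handle is fully down and the tailstock end is up on the jack (value of joint jack_handle above 0.37 rad and height (world z) of tail_feet above 0.01 m and contact force between jack and lathe above 15 N), for 0.3 s.
At the end, for the whole second after the job is handed in: Robot still pressing the handle (over 2 N), within 0.05 rad of fully down; saddle within 16 mm of the pad centre in plan, carrying over 15 N; tail feet over 10 mm up, lathe tipped under 0.07 rad; jack flat within 0.06 rad; lathe at rest, not touched by the robot; other things within 30 mm (all of step 2 and contact force between any of the fingers, the arm and jack above 2 N and horizontal distance between saddle and lift_pad below 0.016 m and angle between lathe's own z axis and vertical below 0.07 rad and contact force between each of the fingers, the arm and lathe below 0.5 N and angle between jack's own z axis and vertical below 0.06 rad and height (world z) of jack below 0.004 m and linear speed of lathe below 0.02 m/s); the arm keeps its last pose, push and grip.
It fails at once if the lathe is shoved along the bench (its lift point or tailstock feet end up over 32 mm from where they were, the lift itself taking up to 18) (distance of any of tail_feet, lift_pad from where it was at the start of the episode above 0.032 m).
It fails at once if the levelling foot is moved (over 30 mm) (distance of levelling_foot from where it was at the start of the episode above 0.03 m).
It fails at once if the paint pot is moved (over 30 mm) (distance of paint_pot from where it was at the start of the episode above 0.03 m).
It fails at once if the glue bottle is moved (over 30 mm) (distance of glue_bottle from where it was at the start of the episode above 0.03 m).
It fails at once if the chuck key is moved (over 30 mm) (distance of chuck_key from where it was at the start of the episode above 0.03 m).
It also fails if it takes over 54 s, if anything falls off the work surface, if the arm or the gripper's body presses on something with over 40 N, if the wrist force passes 120 N, or if a joint passes its speed limit or range.

## Robot

A 6-joint arm with a two-finger parallel gripper is mounted at the origin on the work surface. World frame = base frame: x ahead of the robot, y to its left, z up, the work surface at z = 0. Lengths are in mm, angles in rad, forces in N, time in s.
With the tool pointing down it reaches from about 275 to 825 mm from the base axis. Payload 4.9 kg.
Tool frame: the origin (TCP) lies at the very end of the fingers, on their centre line; the grasp point (between the pads) lies 19 mm behind it; z points along the fingers, y is the line along which they close (so a half turn about z gives the same grasp; the last joint's range is limited). The gripper opens to 85 mm and grips with 20 to 120 N. Pads are 22 mm wide; open, the fingers measure 114 mm over their backs; the gripper's body (76 mm by 85 mm) begins 54 mm behind the grasp point. The pads swing forward as they close: fully open they stand 13 mm farther back than shut.
Start: joints at [1.075, 0.326, -0.193, 1.052, 0, 1.437], TCP at [194.673, 514.413, 231.281] pointing down, gripper open.
Joint ranges: [-2.65, 2.65], [-0.97, 1.79], [-1.3, 1.35], [-1.93, 2.1], [-1.47, 1.37], [-3.14, 3.14]. Speed limits (rad/s): [2.57, 2.57, 3.14, 3.14, 3.14, 3.14].

## Interface

Orientations are given as [roll, pitch, yaw] about the fixed x, y, z axes, in that order (R = Rz(yaw) Ry(pitch) Rx(roll)).
In Python, from bench import bot, solve_ik, imaging gives the robot as it stands. Calls block until the motion is done:
- bot.move_ptp(position, orientation): joint-space move of the TCP to a pose.
- bot.movel(position, rot=None, max_speed=150, threshold=None): straight line of the TCP; rot=None keeps the orientation; max_speed is the mean speed in mm/s. With threshold (N) it stops when the force on the tool has changed by that much, and returns True; else False.
- bot.move_j(angles): joint-space move.
- bot.grip(opening, effort=None): opening from 0.0 (shut) to 1.0 (fully open); effort is the grip in N (None keeps the last); returns when the fingers have stopped.
- bot.dwell(seconds).
- solve_ik(position, orientation): joint angles nearest the present ones, or None.
- bot.get_state(): the state.
- imaging.capture(name): name is "side" or "top"; returns the picture (400x640x3 uint8, blue, green, red); there is no depth.
- imaging.camera_model(name): a dict with "K" (3x3 intrinsics, pixels), "position" and "rotation" of the camera in the world. Camera axes: x right, y up, looking along -z (the intrinsics and any distortion apply to the point x, -y, -z); pixel columns grow to the right and rows downward; lengths in mm; the calibration is good to about 2 mm. A picture is of the moment at which its call begins. camera_model takes no time and is no camera call.
A pose or a line that the arm cannot do raises bot.IKError and nothing moves.
- bot.sign_off(): hands the job in; it is judged then, once.
The state is a dict: "t": time; "qpos": joint angles; "joint_velocities": joint speeds; "effort": joint torques, N m; "tcp_pos": TCP position; "orientation": TCP orientation; "contact_force": force on the tool from outside, world axes, zero at the start; "wrist_torque": the same for the moment, N m; "opening": opening from 0.0 (shut) to 1.0 (fully open); "gripper_force": force on a finger pad.
Only numpy, scipy, OpenCV 4.12 (cv2) and the standard library are available. Lean on these libraries where they do the work, as an engineer would, in place of code of your own. Each camera call takes 0.05 s, during which the arm holds its last target. There are 200 camera calls.

## Working session

There is one attempt and no reset: what is moved stays moved. The work goes in short steps, each a Python script; the robot and the scene stay as the last script left them, time stands still between calls to the robot, and variables do not carry over. Pictures are saved under pics/ and viewed, at most 11 in all, crops included, and the job is handed in when it is done.

```bash
ls; mkdir -p pics
python3 - <<'E'
from bench import bot, imaging
import cv2
for n in("top","side"):
    cv2.imwrite(f"pics/{n}0.png",imaging.capture(n)); m=imaging.camera_model(n); print(n,m)
print(bot.get_state())
E
```

```text
pics
top {'K': array([[364.47201011,   0.        , 322.98018254],
       [  0.        , 364.47201011, 203.21980688],
       [  0.        ,   0.        ,   1.        ]]), 'position': array([ 392.043505  ,   26.96125327, 1213.80666104]), 'rotation': array([ 0.11007354,  0.00982599, -1.54196091])}
side {'K': array([[423.70932851,   0.        , 315.82175009],
       [  0.        , 423.70932851, 200.9754596 ],
       [  0.        ,   0.        ,   1.        ]]), 'position': array([  80.34197173, -798.6968985 ,  764.88381504]), 'rotation': array([ 0.98891212, -0.0052469 , -0.50128768])}
{'t': 0.1, 'qpos': array([ 1.07478605e+00,  3.26888421e-01, -1.93475513e-01,  1.05198055e+00,
       -2.78469434e-05,  1.43660156e+00]), 'joint_velocities': array([-2.64251088e-05, -2.39840717e-03,  1.56079908e-03,  1.85054181e-04,
        1.78203329e-03, -5.85397022e-04]), 'effort': array([ 2.34717327e-04, -4.44237828e+01,  2.63038158e+01,  7.89304002e-03,
       -2.52881882e-04,  4.59258285e-07]), 'tcp_pos': array([194.43442503, 513.93961261, 230.57314249]), 'orientation': array([-3.14005469e+00, -1.79535332e-04,  2.77977703e+00]), 'contact_force': array([-0.66164507,  0.60587946, -0.45278778]), 'wrist_torque': array([0.01305082, 0.03474698, 0.03411073]), 'gripper_force': 0.0, 'opening': 1.0022217071548654}
```

View pics/top0.png

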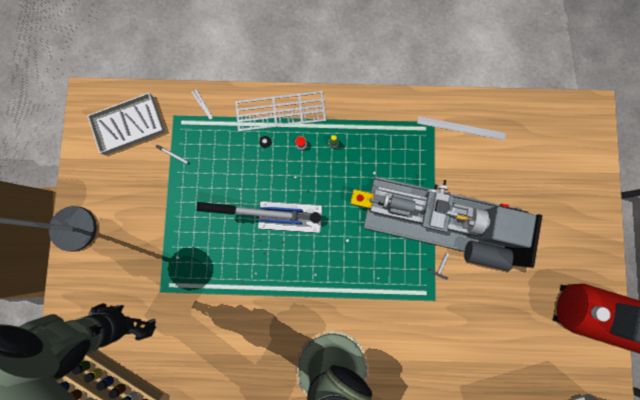

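View pics/side0.png

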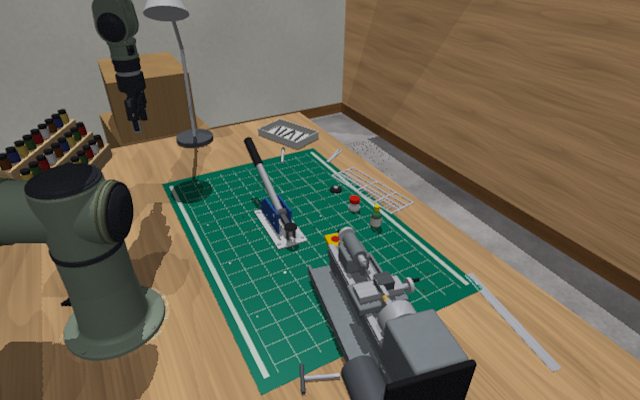

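The top view shows the jack base plate near (290,217), its handle pointing left to (200,207), and the saddle at (316,217). The lug's red dot is at (361,198), and the lathe runs to the right, sloping down. The side view confirms this, with the handle up and nothing between the jack and the lug.

```bash
cat > h.py <<'E'
from bench import bot, solve_ik, imaging
import numpy as np, cv2
from scipy.spatial.transform import Rotation as Ro
def cast(name,uv,z):
    m=imaging.camera_model(name); K=m["K"]; R=Ro.from_euler("xyz",m["rotation"]).as_matrix()
    uv=np.atleast_2d(uv).astype(float)
    d=np.c_[(uv[:,0]-K[0,2])/K[0,0],-(uv[:,1]-K[1,2])/K[1,1],-np.ones(len(uv))]@R.T
    return m["position"]+d*((z-m["position"][2])/d[:,2])[:,None]
def big(mask):
    n,l,s,c=cv2.connectedComponentsWithStats(mask.astype(np.uint8)); 
    i=1+np.argmax(s[1:,4]); return l==i,c[i],s[i]
def line(uv,name,z):
    p=cast(name,uv,z)[:,:2]; vx,vy,x,y=cv2.fitLine(p.astype(np.float32),cv2.DIST_HUBER,0,.01,.01).ravel(); return np.array([x,y]),np.arctan2(vy,vx)
def px(mask): y,x=np.nonzero(mask); return np.c_[x,y]
E
python3 - <<'E'
from h import *
im=cv2.imread("pics/top0.png"); hsv=cv2.cvtColor(im,cv2.COLOR_BGR2HSV); H,S,V=[hsv[...,i].astype(int) for i in range(3)]
roi=lambda x0,y0,x1,y1:(lambda m:(m.__setitem__((slice(y0,y1),slice(x0,x1)),True),m)[1])(np.zeros(H.shape,bool))
lug=roi(340,180,376,215)
red=lug&((H<8)|(H>172))&(S>120)&(V>80); yel=lug&(H>15)&(H<35)&(S>120)
m,c,s=big(red); print("dot px",c,s[4],cast("top",c,85))
m,c,s=big(yel|red); r=cv2.minAreaRect(px(m)); print("lug",c,s,r, cast("top",cv2.boxPoints(r),85)[:,:2].round(0).tolist())
J=roi(180,190,330,240)
blue=J&(H>100)&(H<130)&(S>120); m,c,s=big(cv2.dilate(blue.astype(np.uint8),np.ones((9,9)))); print("blue",blue.sum(),line(px(blue),"top",70))
hb=roi(190,195,236,220)&(V<60); m,c,s=big(hb); print("grip",c,s,cast("top",c,165),line(px(m),"top",165))
wh=roi(250,195,330,240)&(S<50)&(V>170); m,_,s=big(cv2.morphologyEx(wh.astype(np.uint8),cv2.MORPH_CLOSE,np.ones((15,15))))
r=cv2.minAreaRect(px(m)); b=cast("top",cv2.boxPoints(r),6)[:,:2]; print("plate",r,b.round(0).tolist(),"ctr",b.mean(0), [np.linalg.norm(b[i]-b[i-1]).round(0) for i in (1,2)])
sd=roi(306,206,328,228)&(V<70); m,c,s=big(sd); print("saddle",c,s,cast("top",c,59))
a=cv2.resize(im[180:280,180:380],None,fx=4,fy=4,interpolation=2); b=cv2.resize(im[160:280,340:550],None,fx=3.8,fy=3.8)
cv2.imwrite("pics/c1.png",a)
E
```

```text
dot px [359.74074074 197.59259259] 27 [[537.26153545 -72.43797596  85.        ]]
lug [361.56862745 198.30065359] [351 189  23  19 306] ((361.79412841796875, 198.32354736328125), (21.10059928894043, 15.279744148254395), 14.03624439239502) [[519.0, -42.0], [566.0, -52.0], [551.0, -116.0], [505.0, -105.0]]
blue 181 (array([480.61154, 166.4342 ], dtype=float32), np.float32(-1.2981993))
grip [215.55864198 207.75308642] [197 202  39  12 324] [[485.75524675 351.61240513 165.        ]] (array([485.7436 , 351.44293], dtype=float32), np.float32(1.4993764))
plate ((285.135986328125, 216.33883666992188), (70.97158813476562, 26.688037872314453), 3.900493860244751) [[438.0, 286.0], [527.0, 285.0], [518.0, 48.0], [429.0, 51.0]] ctr [477.97421602 167.36883936] [np.float64(89.0), np.float64(237.0)]
saddle [316.48148148 217.46296296] [309 213  19  10 108] [[473.25189915  61.2969894   59.        ]]
```

View pics/c1.png

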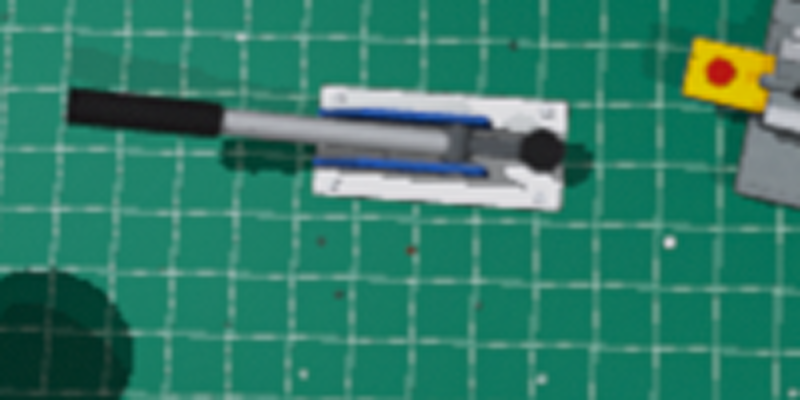

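Run:
```python
from h import *
t=lambda l:(np.array(l)+.5)/4-.5+180
c=cast("top",t([[322,87],[568,101],[560,210],[313,194]]),6)[:,:2]
print(c.round(1).tolist(),"lens",[np.linalg.norm(c[i]-c[i-1]).round(1) for i in range(4)])
f=(c[1]+c[2])/2;b=(c[0]+c[3])/2;d=f-b;yaw=np.arctan2(d[1],d[0]);u=d/np.hypot(*d)
o=c.mean(0)-2.5*u; print("plate yaw",yaw,"origin",o,"->saddle",o+89*u,"grip",o-208*u)
print("saddle seen",cast("top",t([[541,149]]),59),"grip",cast("top",t([[145,112]]),160))
sp=cast("top",t([[541,149]]),59)[0,:2];gp=cast("top",t([[145,112]]),160)[0,:2];e=sp-gp;print("yaw s-g",np.arctan2(e[1],e[0]),np.hypot(*e))
print("dot",cast("top",t([[721,72]]),85))
L=cast("top",t([[692,38],[775,55],[684,94],[770,110]]),85)[:,:2]
for i in(0,2): e=L[i+1]-L[i];print("lug yaw",np.arctan2(e[1],e[0]))
e=L[2]-L[0];print("lug end perp",np.arctan2(e[1],e[0])-np.pi/2+np.pi*0,np.hypot(*e))
im=cv2.imread("pics/side0.png");hs=cv2.cvtColor(im,cv2.COLOR_BGR2HSV);m=((hs[...,0]<8)|(hs[...,0]>172))&(hs[...,1]>120)&(hs[...,2]>80);k=np.zeros_like(m);k[228:250,320:350]=1
m,cc,s=big(m&k);print("side dot",cc,s,cast("side",cc,85))
k=np.zeros_like(m);
cv2.imwrite("pics/c2.png",cv2.resize(im[130:260,240:360],None,fx=4.6,fy=4.6,interpolation=2))
```

```text
[[525.5, 252.8], [519.5, 47.0], [428.7, 51.0], [436.1, 256.0]] lens [np.float64(89.4), np.float64(205.9), np.float64(90.8), np.float64(205.2)]
plate yaw -1.60345648516095 origin [477.54226213 154.21762079] ->saddle [474.63602477  65.2650841 ] grip [484.33436741 362.10669531]
saddle seen [[474.97780042  66.45497366  59.        ]] grip [[486.60222547 352.25897374 160.        ]]
yaw s-g -1.611446637581678 286.0403008659417
dot [[537.17124297 -72.85788672  85.        ]]
lug yaw -1.7479605804144185
lug yaw -1.728465111476992
lug end perp 1.450507297188559 44.53229075245973
side dot [335.10344828 238.24137931] [332 236   8   5  29] [[539.92418619 -70.80197235  85.        ]]
```

View pics/c2.png

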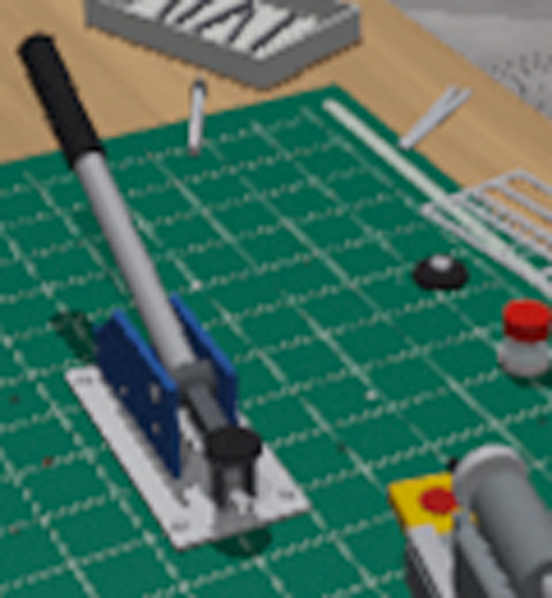

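The jack is at about (477.5, 154.3) with yaw −1.606. The lift point is at about (537.5, −72.5), and the lathe's −x direction is about −1.74. I'll grip the jack across the cheeks next.

```bash
cat >> h.py <<'E'
def U(y): return np.array([np.cos(y),np.sin(y)])
def at(o,y,x,z): return [*(np.asarray(o)+x*U(y)),z]
def st(): 
    s=bot.get_state(); print(round(s["t"],2),s["tcp_pos"].round(1),s["orientation"].round(3),"F",s["contact_force"].round(1),"op",round(s["opening"],3),"gf",round(s["gripper_force"],1))
E
python3 - <<'E'
from h import *
y=-1.606; o=np.array([477.6,154.3])
for yy in(y,-1.74,y+np.pi): print(solve_ik(at(o,y,-15,39),[np.pi,0,yy]))
R=[np.pi,0,y]
bot.move_ptp(at(o,y,-15,235),R); st()
bot.movel(at(o,y,-15,40),R,max_speed=150,threshold=8); st()
bot.grip(0.45,60); st()
cv2.imwrite("pics/s1.png",imaging.capture("side")[100:300,180:440].repeat(3,0).repeat(3,1))
E
```

```text
[ 0.19467532  0.46822392 -0.5448872   0.55768521  0.         -1.34091733]
[ 0.19467532  0.46822392 -0.5448872   0.55768521  0.         -1.20691733]
[ 0.19467532  0.46822392 -0.5448872   0.55768521  0.          1.80067532]
2.46 [478.  169.6 235. ] [ 3.142  0.    -1.606] F [-0.3  0.1 -0.4] op 1.002 gf 0.0
3.91 [478.8 169.4  40.7] [-3.14   0.    -1.606] F [-0.9 -0.2  1. ] op 0.999 gf 0.0
4.36 [480.  169.4  41. ] [-3.138  0.    -1.606] F [ 1.9 -0.7  5.3] op 0.533 gf 63.0
```

View pics/s1.png

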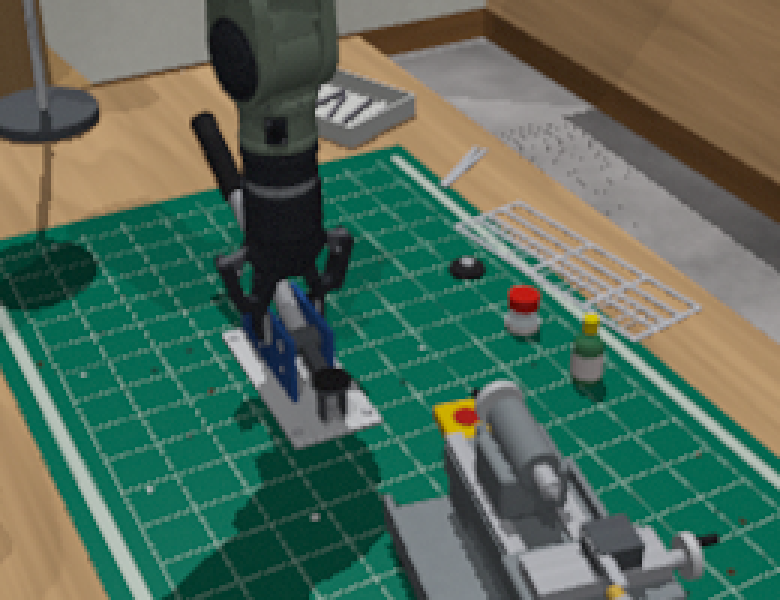

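The side view shows the jack held squarely across its cheeks. Next I'll lift it slightly, turn it and carry it to a standoff 60 mm short of the lug, then lower it and measure.

Run:
```python
from h import *
y0=-1.606; y=-1.74; o=np.array([477.6,154.3]); T=np.array([537.5,-72.5])
bot.movel(at(o,y0,-15,46),[np.pi,0,y0],max_speed=40); st()
bot.movel(at(T,y,-104-60,46),[np.pi,0,y],max_speed=100); bot.dwell(.2); st()
bot.movel(at(T,y,-104-60,40),[np.pi,0,y],max_speed=30,threshold=6); st()
bot.dwell(.2)
im=imaging.capture("top"); cv2.imwrite("pics/t2full.png",im); cv2.imwrite("pics/t2.png",cv2.resize(im[150:290,210:400],None,fx=4,fy=4,interpolation=2))
cv2.imwrite("pics/s2full.png",imaging.capture("side"))
```

```text
4.71 [476.4 169.1  45.1] [ 3.138e+00 -1.000e-03 -1.606e+00] F [-0.2 -1.  -9.5] op 0.527 gf 62.8
6.24 [564.8  89.6  46. ] [ 3.141  0.    -1.739] F [ 0.5  0.7 -8.4] op 0.531 gf 62.7
6.49 [565.5  89.5  41. ] [-3.141e+00  1.000e-03 -1.740e+00] F [1.2 0.4 3.7] op 0.525 gf 64.6
```

View pics/t2.png

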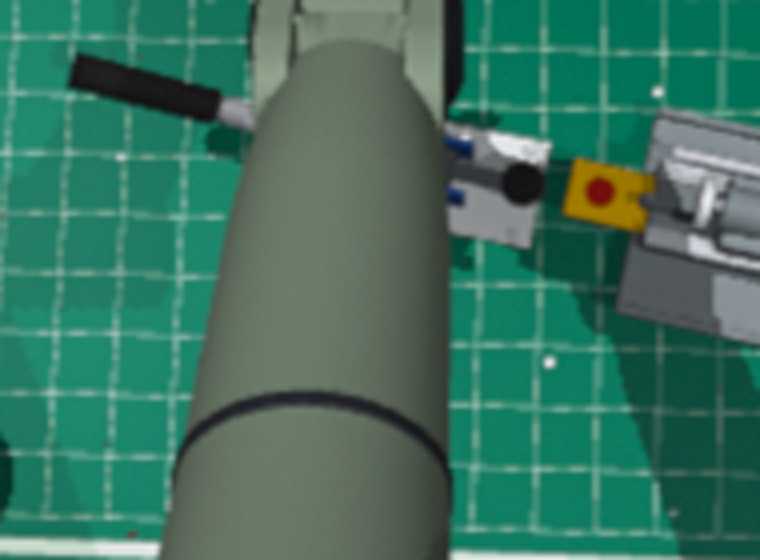

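The picture shows the saddle at crop (523,184), the red dot at (600,191), the handle grip centre at (145,88), and the lathe base's end edge from (660,108) to (617,310).

Run:
```python
from h import *
t=lambda l:(np.array(l)+.5)/4-.5+np.array([210,150])
s=cast("top",t([[523,184]]),59)[0];d=cast("top",t([[600,191]]),85)[0];g=cast("top",t([[145,88]]),160)[0]
f=cast("top",t([[551,142],[531,248]]),6); e=cast("top",t([[660,108],[617,310]]),30)
a=lambda v:np.arctan2(v[1],v[0])
print("saddle",s,"dot",d,"delta",(d-s)[:2],"grip",g,"yaw sg",a(s-g),"front edge",f.round(1).tolist(),a(f[1]-f[0])+np.pi/2,"lathe end",a(e[1]-e[0])+np.pi/2)
y=-1.74;u=U(y);n=np.array([-u[1],u[0]]);print("delta along/across",(d-s)[:2]@u,(d-s)[:2]@n); 
fm=f[:,:2].mean(0)-16*u; print("saddle from front edge",fm,(d[:2]-fm)@u,(d[:2]-fm)@n)
im=cv2.imread("pics/s2full.png");hs=cv2.cvtColor(im,cv2.COLOR_BGR2HSV)
cv2.imwrite("pics/s2.png",cv2.resize(im[170:280,230:370],None,fx=5,fy=5,interpolation=2))
```

```text
saddle [545.23377318 -12.84817468  59.        ] dot [537.93537941 -72.06536399  85.        ] delta [ -7.29839376 -59.2171893 ] grip [595.3961021  270.24464081 160.        ] yaw sg -1.7461699360581537 front edge [[588.4, -37.3, 6.0], [498.8, -22.6, 6.0]] 4.549796662518121 lathe end 4.519693448337657
delta along/across 59.60055009798539 2.77785684515334
saddle from front edge [546.29745524 -14.15604752] 58.490476104232854 1.5091225920061828
```

View pics/s2.png

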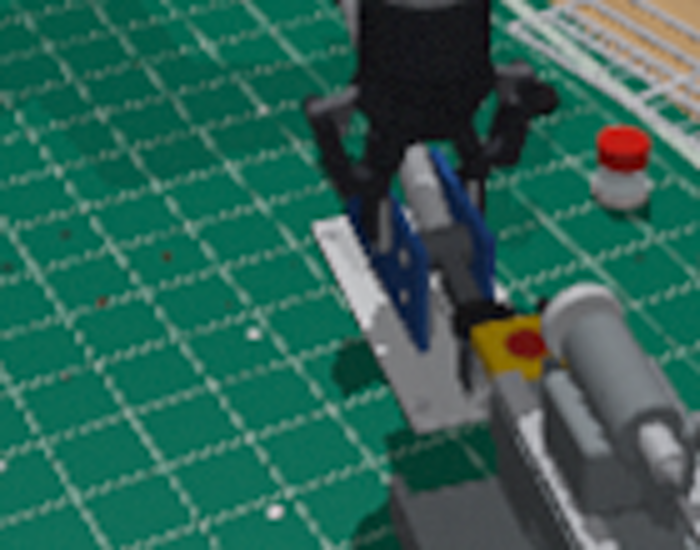

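The side view shows the jack flat and lined up with the lug. About 59 mm along and 2 mm across remain, so I'll slide it in.

Run:
```python
from h import *
y=-1.74; u=U(y); n=np.array([-u[1],u[0]]); T=np.array([537.5,-72.5])
p=T-105*u+2*n
print(bot.movel([*(T-164*u+2*n),41.5],[np.pi,0,y],max_speed=30)); st()
print(bot.movel([*p,41.5],[np.pi,0,y],max_speed=40,threshold=12)); bot.dwell(.2); st()
im=imaging.capture("top"); cv2.imwrite("pics/t3full.png",im); 
si=imaging.capture("side"); cv2.imwrite("pics/s3full.png",si)
a=cv2.resize(im[170:250,230:400],None,fx=4,fy=4,interpolation=2); b=cv2.resize(si[190:260,250:420],None,fx=4,fy=4,interpolation=2)
cv2.imwrite("pics/m3.png",np.vstack([a,b[:,:a.shape[1]]]))
```

```text
False
7.1 [566.9  88.7  41. ] [ 3.141 -0.    -1.74 ] F [ 0.5 -0.  -6. ] op 0.53 gf 63.3
False
8.93 [557.2  30.8  41.5] [-3.142  0.    -1.74 ] F [ 0.6 -0.1 -7.7] op 0.529 gf 63.1
```

View pics/m3.png

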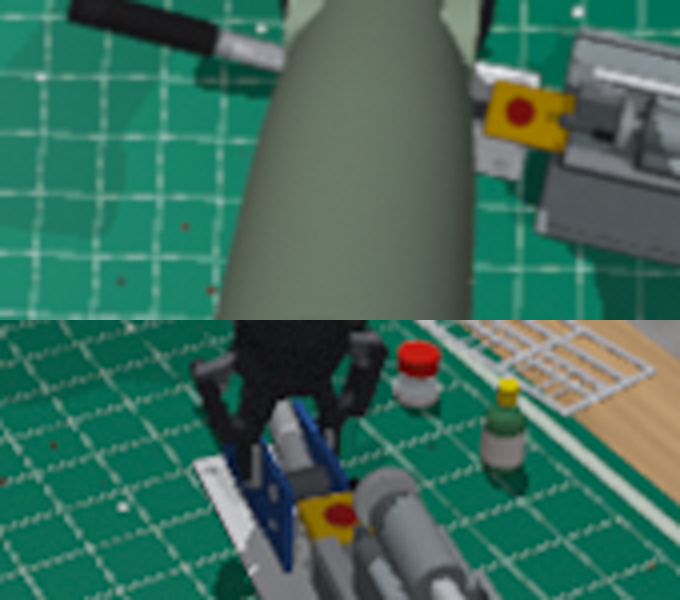

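The top view shows the lug over the saddle, with the dot still at its original pixel so the lathe hasn't moved. The plate's front corners are at crop (541,72) and (520,181). I'll lower the jack, release it, lift clear and measure.

Run:
```python
from h import *
y=-1.74; u=U(y); n=np.array([-u[1],u[0]]); T=np.array([537.5,-72.5])
p=T-105*u+2*n; R=[np.pi,0,y]
t=lambda l:(np.array(l)+.5)/4-.5+np.array([230,170])
f=cast("top",t([[541,72],[520,181]]),6)[:,:2]; d=cast("top",t([[519,111]]),85)[0,:2]
e=d-(f.mean(0)-16*u); print("err along/across",e@u,e@n)
bot.movel([*p,39.0],R,max_speed=20,threshold=7); st()
bot.grip(1.0); st()
bot.movel([*p,110],R,max_speed=120)
q=p-330*u   # clear the view: beyond handle, high
bot.movel([*p,240],R,max_speed=200); 
bot.move_ptp([300,250,240],R); st()
im=imaging.capture("top"); cv2.imwrite("pics/t4full.png",im)
si=imaging.capture("side"); cv2.imwrite("pics/s4full.png",si)
a=cv2.resize(im[170:240,230:400],None,fx=4,fy=4,interpolation=2); b=cv2.resize(si[180:260,230:400],None,fx=4,fy=4,interpolation=2)
cv2.imwrite("pics/m4.png",np.vstack([a,b]))
```

```text
err along/across -0.8674994971322887 -0.49265431128236287
9.23 [557.4  30.7  41. ] [-3.141  0.    -1.74 ] F [0.6 0.2 3.8] op 0.529 gf 64.7
9.72 [554.8  30.9  38.7] [ 3.137e+00 -1.000e-03 -1.740e+00] F [-0.5 -0.2 -0.4] op 0.992 gf 0.0
12.53 [301.  249.9 240. ] [-3.141  0.    -1.741] F [-0.3  0.2  0.7] op 0.998 gf 0.0
```

View pics/m4.png

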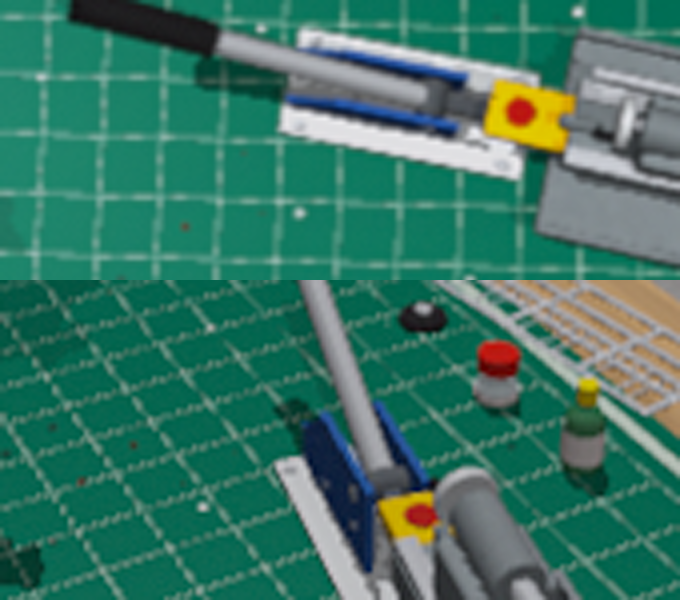

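The view is clear. The plate corners are at crop (301,28), (541,72), (520,181) and (279,132), the dot is at (519,111), and the grip runs from about (72,5) to (216,41).

Run:
```python
from h import *
t=lambda l:(np.array(l)+.5)/4-.5+np.array([230,170])
c=cast("top",t([[301,28],[541,72],[520,181],[279,132]]),6)[:,:2]; d=cast("top",t([[519,111]]),85)[0,:2]
D=(c[1]+c[2]-c[0]-c[3])/2; y=np.arctan2(D[1],D[0]);u=U(y);n=np.array([-u[1],u[0]]);o=c.mean(0)-2.5*u
e=d-(o+89*u);print("yaw",y,"len",np.hypot(*D),"o",o,"err",e@u,e@n)
im=cv2.imread("pics/t4full.png");hs=cv2.cvtColor(im,cv2.COLOR_BGR2HSV);k=np.zeros(im.shape[:2],bool);k[155:188,235:290]=1
m,cc,s=big(k&(hs[...,2]<60));g=cast("top",cc,162)[0,:2];print("grip",cc,s,g,(g-o)@u,(g-o)@n,"line",line(px(m),"top",162))
for z in(160,58): print(solve_ik(at(o,y,-208,z),[np.pi,0,y]))
```

```text
yaw -1.7358472290307854 len 204.58041504418856 o [552.77636485  15.3697701 ] err -1.0791924056004292 -0.42260340234901106
grip [265.37658228 174.96835443] [247 167  38  18 316] [586.59916497 211.95733732] -199.47311288159545 1.0633110830218957 line (array([586.5168 , 211.73694], dtype=float32), np.float32(1.3259838))
[ 0.24176991  0.51875977 -0.08222067  0.96981589  0.         -1.16397552]
[ 0.24176991  0.61990724 -0.19412324  0.75676585  0.         -1.16397552]
```

The placing error is about 1 mm. Next I'll grip the handle and follow its arc down.

Run:
```python
from h import *
y=-1.7358;u=U(y);n=np.array([-u[1],u[0]]);o=np.array([552.8,15.4]); R=[np.pi,0,y]; r=249
def P(phi,dz=0):
    return [*(o+(20-r*np.cos(phi))*u+0.5*n), 58+r*np.sin(phi)-19+dz]
bot.move_ptp(P(.42,100),R)
bot.movel(P(.42),R,max_speed=120,threshold=8); bot.dwell(.2); st()
bot.grip(0.2,50); st()
for phi in (.36,.30,.24,.18,.12,.06,0.):
    bot.movel(P(phi),R,max_speed=40); st()
bot.dwell(.3); st()
im=imaging.capture("top"); cv2.imwrite("pics/t5full.png",im)
si=imaging.capture("side"); cv2.imwrite("pics/s5full.png",si)
a=cv2.resize(im[150:240,230:400],None,fx=4,fy=4,interpolation=2); b=cv2.resize(si[200:260,270:440],None,fx=4,fy=4,interpolation=2)
cv2.imwrite("pics/m5.png",np.vstack([a,b]))
```

```text
14.93 [587.9 220.  141.4] [-3.140e+00  1.000e-03 -1.736e+00] F [-0.9  0.2  1. ] op 0.998 gf 0.0
15.5 [587.7 219.9 140.8] [-3.141  0.    -1.736] F [-0.1  0.7  0.9] op 0.315 gf 49.0
16.02 [588.6 225.7 126.7] [-3.141  0.    -1.735] F [0.3 1.2 3.8] op 0.311 gf 48.9
16.55 [589.3 230.5 112.6] [-3.141  0.    -1.736] F [1.4 1.6 4.4] op 0.305 gf 48.9
17.07 [590.  234.1  99.5] [-3.141  0.    -1.736] F [-0.5  1.  12.1] op 0.312 gf 49.7
17.6 [590.5 237.4  84.9] [-3.141e+00  1.000e-03 -1.736e+00] F [-1.2  1.  11.7] op 0.312 gf 50.1
18.12 [590.9 239.7  70.2] [-3.141e+00  1.000e-03 -1.736e+00] F [-1.6  1.7 12. ] op 0.314 gf 50.3
18.65 [591.2 241.2  55.5] [-3.141e+00  1.000e-03 -1.736e+00] F [-1.5  2.1 12. ] op 0.315 gf 50.7
19.18 [591.3 241.9  40.6] [-3.141e+00  2.000e-03 -1.735e+00] F [-2.4  2.5 14.1] op 0.31 gf 51.3
19.48 [591.3 241.9  40.7] [-3.140e+00  2.000e-03 -1.735e+00] F [-1.3  2.8 12.6] op 0.31 gf 51.3
```

View pics/m5.png

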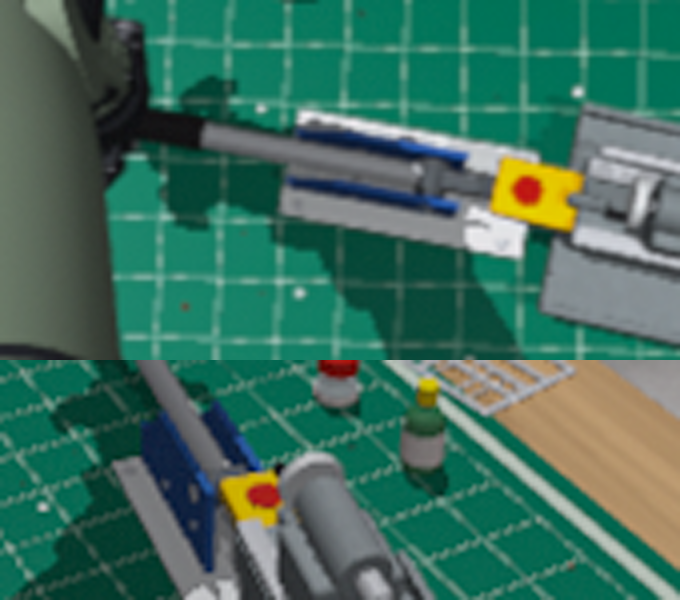

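The tailstock end is up: the dot has moved to crop (527,189), and the plate corners are unchanged. I'll press on to the stop and check the pad offset from the new dot position.

Run:
```python
from h import *
t=lambda l:(np.array(l)+.5)/4-.5+np.array([230,150])
y=-1.7358;u=U(y);n=np.array([-u[1],u[0]])
s=bot.get_state()["tcp_pos"]
print(bot.movel([591.4,242,33],[np.pi,0,y],max_speed=20,threshold=10)); bot.dwell(.5); st()
c=cast("top",t([[301,108],[541,152],[521,258],[281,212]]),6)[:,:2]; o=c.mean(0)-2.5*u
d=cast("top",t([[527,189]]),104)[0,:2]; e=d-(o+89*u); print("o",o,"dot",d,"err dot along/across",e@u,e@n)
im=imaging.capture("top"); si=imaging.capture("side")
hs=cv2.cvtColor(im,cv2.COLOR_BGR2HSV);m=((hs[...,0]<8)|(hs[...,0]>172))&(hs[...,1]>120)&(hs[...,2]>80);k=np.zeros_like(m);k[180:215,345:376]=1
m,cc,_=big(m&k);e=cast("top",cc,104)[0,:2]-(o+89*u);print("dot now",cc,e@u,e@n)
cv2.imwrite("pics/s6.png",cv2.resize(si[130:300,180:440],None,fx=3,fy=3,interpolation=2))
```

```text
True
20.41 [591.3 241.9  36.8] [-3.14  -0.    -1.735] F [-5.1 -0.7 13.3] op 0.31 gf 51.5
o [553.41763794  14.75644471] dot [537.17271283 -75.73007061] err dot along/across 2.925830707267675 -1.1613335788153527
dot now [361.48148148 197.11111111] 3.3782551258419 -1.8166174914611921
```

View pics/s6.png

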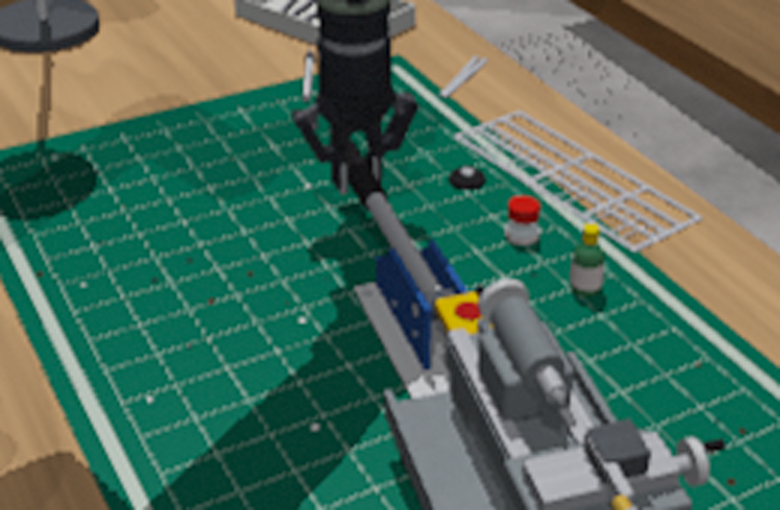

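The force spike shows the lower stop was reached. The saddle is within about 4 mm of the pad, the jack is flat, and the other things are in place. Handing in.

```bash
python3 -c "
from h import *
st(); print(bot.sign_off()); st()"
```

```text
20.51 [591.3 241.9  36.8] [-3.14  -0.    -1.735] F [-4.5 -0.4 13.2] op 0.309 gf 51.5
the job is handed in; nothing more can be done
None
the job is handed in; nothing more can be done
```

I handed the job in at 20.5 s: the jack's saddle was within about 4 mm of the lift pad, the arm was holding the handle at its lower stop with about 13 N, and the tailstock end was up on the jack (no verdict came back).

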